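# Set the composing stick to measure and hold the knee for locking

## Task

Set the composing stick to the measure of the shortest wooden spacing block: slide the stick's knee back to make room, lay the block flat in the stick with its longer side along the stick and its edge against the back rail, and let go of it. Then bring the knee up gently until the block is tight and square between the knee and the fixed head, and finish while still pushing the knee against it with a steady force of about 10 newtons, so that I can lock the knee. Leave the other blocks and the little type form where they are; the stick lies fast in its cradle, and you keep holding when you are done.

Things in the scene. Friction and masses are not known exactly. Their poses are not given: they have to be found in the camera images.
- gauge_block: the shortest wooden spacing block, 50 x 34 x 16.5 mm high; its 50 mm length is the measure to be set. Origin at the centre of its underside, z up; its own x and y axes are turned 20 degrees from its sides, so use gauge_mid for its direction
- gauge_mid (a point): centre of the underside of the shortest block; x along its 50 mm length, y along its 34 mm width, z up
- stick_corner (a point): the corner where the inner faces of the stick's fixed head and back rail meet on its floor. x runs along the stick towards the head (knee and block at negative x), y from the rail across the floor to the open edge, z up. The block laid home has its centre at x = -25, y = +17, z = 0 mm here. The floor is 55 mm wide, 295 mm long, 14 mm above the bench; rail and head stand 22 mm above it
- cradle: wooden board 104 x 368 mm with low cleats, screwed to the bench, that holds the steel composing stick (300 x 58 mm, fixed in it). Origin under its middle; y along the stick towards the fixed head (on the robot's left), -x towards the open side and the robot. All cleats are lower than rail and head; on the open side nothing stands higher than the stick's floor
- stick_knee: the knee, the stick's sliding jaw: a steel plate square across the stick, 6 mm thick, 54 mm wide, up to 22 mm above the floor. Slides with 0.5 N friction, no spring, 45 to 175 mm opening to the head (46 to 58 at the start); pushed either way by shut fingers against the plate. A lever, fixed to it, lies on top. Its origin is no useful point: use the knee points
- knee_face (a point): on the knee plate's front face, which bears on the block: 12 mm above the floor, 45.5 mm out from the rail; axes as stick_corner. Its x in that frame is minus the opening. The lever, 18 to 22 mm above the floor, reaches 27 mm in front of the plate, at most 40 mm out from the rail; it passes over the laid block
- knee_back (a point): on the knee plate's back face, 6 mm straight behind knee_face: the place to push the knee towards the head. Behind it the floor is clear from 30 mm out from the rail to the open edge (nearer the rail lie the lever and the knee's foot; the thin gussets drawn at floor level are no obstacle). Axes as stick_corner
- slim_block: bystander: long slim wooden block 100 x 20 x 16.5 mm, origin under its centre
- middle_block: bystander: oblong wooden block 75 x 34 x 16.5 mm, origin under its centre
- small_form: bystander: small tied form of type 50 x 45 x 23 mm, origin under its centre
Things that resemble listed ones, but are neither listed nor needed, are in the scene too. Leave any purple or yellow look-alike of the gauge_block alone.

How it is judged:
By the outcome, as a careful person would: the job done as asked, in the order asked, and still so for the second after the job is handed in, while the arm keeps its last pose, push and grip.
It also fails if it takes over 69 s, if anything falls off the work surface, if the arm or the gripper's body presses on something with over 40 N, if the wrist force passes 120 N, or if a joint passes its speed limit or range.

## Robot

A 6-joint arm with a two-finger parallel gripper is mounted at the origin on a cart in front of the work surface, level with it; the furniture and walls round the work are solid. World frame = base frame: x ahead of the robot, y to its left, z up, the work surface at z = 0. Lengths are in m, angles in degrees, forces in N, time in s.
With the tool pointing down it reaches from about 0.275 to 0.725 m from the base axis. Payload 5.6 kg.
Tool frame: the origin (TCP) lies between the finger pads; the fingertips stand 17 mm ahead of it and the grasp point (between the pads) lies 2 mm behind it; z points along the fingers, y is the line along which they close (so a half turn about z gives the same grasp; the last joint's range is limited). The gripper opens to 85 mm and grips with 20 to 120 N. Pads are 22 mm wide; open, the fingers measure 114 mm over their backs; the gripper's body (76 mm by 85 mm) begins 54 mm behind the grasp point. The pads swing forward as they close: fully open they stand 13 mm farther back than shut.
Start: joints at [89.53, 14.616, 6.199, 0, -81.583, -16.306], TCP at [0.159, 0.527, 0.221] pointing down, gripper open.
Joint ranges: [-168.99, 168.99], [-69.2, 112.95], [-62.41, 85.93], [-164.36, 98.24], [-168.68, -3.75], [-174.98, 174.98]. Speed limits (degrees/s): [147.25, 147.25, 180, 180, 180, 180].

## Interface

Orientations are given as a 3x3 rotation matrix whose columns are the frame's x, y, z axes.
In Python, from plant import manip gives the robot as it stands.
- The arm moves only by the shell command python3 -m creep 'ROWS' [OPENING] [FORCE]. ROWS is JSON, one flat list of numbers, 4 for each row, row after row: the shift along the tool's x, y, z in m, then the turn about the tool's z in rad. A call has 1 to 20 rows; each row is the pose to reach, as a shift and turn from the pose commanded when the call began, along the tool's axes at that moment; what a row does not reach only later rows make up. A row lasts 1/8 s, in which the tool goes at most 62.5 mm and 10.7 degrees, less where a joint would pass 70% of its speed; a pose out of reach is approached as far as the arm can. A call with a gripper value outside its range is refused whole. OPENING is the opening, from -1 (shut) to 1 (fully open), set as the call begins (- or left out, the last holds). The fingers move at their own pace and stop on an object; FORCE is the grip in N (left out, the last holds). Time passes only in rows, so rows that repeat a pose let the fingers close. It gives the time, the measured TCP pose, the force, the opening and the grip force at its end, in the units of the state.
- manip.state(): the state, without advancing time (a new reading comes with each control period).
- manip.grab_frame(name): name is "scene" or "top"; returns a dict with "color" (480x640x3 uint8, red, green, blue), "range_z" (480x640 float32, m along the optical axis (not along the pixel's ray), 0 where there is no reading), "fx", "fy", "cx", "cy" (pixels), "origin" and "rotation" of the camera in the world. Camera axes: x right, y up, looking along -z (the intrinsics and any distortion apply to the point x, -y, -z); pixel columns grow to the right and rows downward; lengths in m; the calibration is good to about 2 mm. A picture is of the moment at which its call begins.
- manip.sign_off(): hands the job in; it is judged then, once.
The state is a dict: "time_s": time; "qpos": joint angles; "qd": joint speeds; "effort": joint torques, N m; "tcp_pos": TCP position; "ee_rot": TCP orientation; "force": force on the tool from outside, world axes, zero at the start; "torque": the same for the moment, N m; "opening": finger opening in m; "grip_force": force on a finger pad.
Only numpy, scipy, OpenCV 4.12 (cv2) and the standard library are available. Lean on these libraries where they do the work, as an engineer would, in place of code of your own. Each camera call takes 0.05 s, during which the arm holds its last target. There are 200 camera calls.

## Working session

There is one attempt and no reset: what is moved stays moved. The work goes in short steps, Python scripts to look and compute and a shell command to move; the robot and the scene stay as the last step left them, time stands still between calls to the robot, and variables do not carry over. Pictures are saved under pics/ and viewed, at most 10 in all, crops included, and the job is handed in when it is done.

```bash
ls; mkdir -p pics; cat > h.py <<'E'
import numpy as np, cv2
from plant import manip
def snap(n):
    f=manip.grab_frame(n); np.savez('last_'+n+'.npz',**{k:np.asarray(v) for k,v in f.items() if v is not None}); return f
def world(f):
    v,u=np.mgrid[:480,:640]; z=f["range_z"]
    p=np.stack([(u-f["cx"])/f["fx"]*z,-(v-f["cy"])/f["fy"]*z,-z],-1)
    return p@np.asarray(f["rotation"]).T+np.asarray(f["origin"])
E
python3 - <<'E'
from h import *
for n in("top","scene"):
    f=snap(n); cv2.imwrite(f'pics/{n}0.png',f["color"][:,:,::-1]); print(n,[k for k in f],f["origin"],f["rotation"],f["fx"],f["cx"],f["cy"])
s=manip.state(); print(s)
E
```

```text
pics
top ['color', 'range_z', 'fx', 'fy', 'cx', 'cy', 'origin', 'rotation'] [ 0.38065752 -0.02228281  1.24100878] [[ 0.00972069  0.99217306 -0.12449149]
 [-0.99995118  0.00942425 -0.0029699 ]
 [-0.00177342  0.12451428  0.99221623]] 498.0723574769101 313.636661063248 242.5326405740839
scene ['color', 'range_z', 'fx', 'fy', 'cx', 'cy', 'origin', 'rotation'] [ 0.14676994 -0.78683787  0.57996177] [[ 0.88537151  0.25373836 -0.38953066]
 [-0.46467683  0.45800614 -0.75782968]
 [-0.01388303  0.85196668  0.52341192]] 516.2118946528612 318.58244532118675 240.87159904629672
{'time_s': 0.1, 'qpos': array([ 8.95318319e+01,  1.46500088e+01,  6.13790750e+00, -2.32484951e-02,
       -8.15850382e+01, -1.63080071e+01]), 'qd': array([ 0.0104496 , -0.09921314,  0.20028486,  0.03736487, -0.01634923,
        0.00548772]), 'effort': array([-3.94878443e-03, -3.87605345e+01,  2.38473576e+01,  5.37793055e+00,
       -3.78010649e-03,  5.89685740e-07]), 'tcp_pos': array([0.15855495, 0.52615834, 0.21998429]), 'ee_rot': array([[ 9.57422380e-01, -2.88690516e-01, -4.15234020e-04],
       [-2.88690800e-01, -9.57420889e-01, -1.69205614e-03],
       [ 9.09268368e-05,  1.73988666e-03, -9.99998482e-01]]), 'force': array([ 0.34451419,  0.21072623, -0.0204979 ]), 'torque': array([-0.01418775, -0.03444597, -0.02599386]), 'grip_force': 0.0, 'opening': 0.0851989273059454}
```

View pics/top0.png

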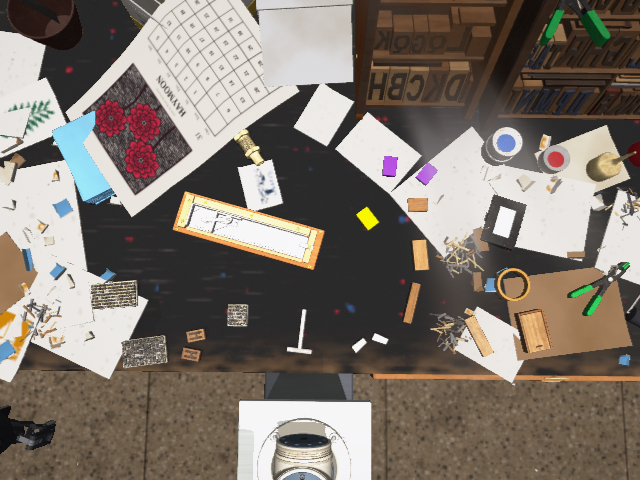

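View pics/scene0.png

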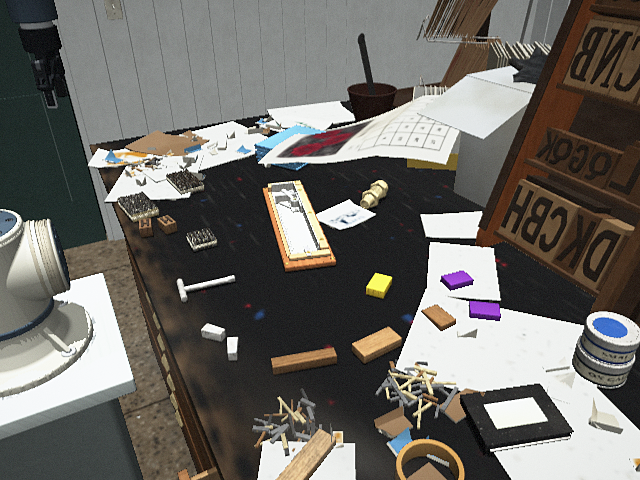

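Top: cradle at cols 174–323, rows 192–268, with the head at its left end. The middle block is at (420,255), the slim block at (412,303), and the gauge candidate (wood) at (417,205). Purple and yellow look-alikes are at (390,166), (427,174) and (368,218). Next I'll measure.

```bash
cat > m.py <<'E'
from h import *
f=dict(np.load('last_top.npz')); g=dict(np.load('last_scene.npz'))
img=f["color"]; P=world(f)
a=cv2.resize(img[180:280,165:335],None,fx=4.6,fy=4.6,interpolation=cv2.INTER_CUBIC)[:,:,::-1]
cv2.imwrite('pics/stick_top.png',a)
b=cv2.resize(g["color"][170:280,240:360],None,fx=5,fy=5,interpolation=cv2.INTER_CUBIC)[:,:,::-1]
cv2.imwrite('pics/stick_scene.png',b)
hsv=cv2.cvtColor(img,cv2.COLOR_RGB2HSV)
def blk(name,fr,box,zmin=0.008,zmax=.03):
    P=world(fr);u0,v0,u1,v1=box; Q=P[v0:v1,u0:u1].reshape(-1,3); c=fr["color"][v0:v1,u0:u1].reshape(-1,3)
    m=(Q[:,2]>zmin)&(Q[:,2]<zmax); Q=Q[m]
    r=cv2.minAreaRect((Q[:,:2]*1000).astype(np.float32)); print(name,len(Q),'zmed',np.median(Q[:,2]).round(4),r)
for nm,b in dict(gauge=(400,192,435,218),middle=(405,232,436,277),slim=(395,275,428,330),c1=(182,325,207,345),c2=(178,345,203,365)).items(): blk(nm,f,b)
for nm,b in dict(gauge=(415,298,462,335),middle=(345,320,408,368)).items(): blk('scene '+nm,g,b)
Q=P[180:280,165:335]; print('bench z',np.median(P[300:340,340:400,2]))
np.set_printoptions(linewidth=250)
print((P[195:265:4,170:330:5,2]*1000).round().astype(int))
E
python3 m.py
```

```text
gauge 531 zmed 0.0144 ((633.590087890625, -277.4579772949219), (65.4869384765625, 87.43089294433594), 0.6420276761054993)
middle 545 zmed 0.0162 ((516.5691528320312, -292.0244140625), (95.5850830078125, 60.22310256958008), 0.6128361225128174)
slim 357 zmed 0.0165 ((389.1687316894531, -258.2608642578125), (22.021196365356445, 99.4925308227539), 75.15984344482422)
c1 206 zmed 0.0238 ((306.10760498046875, 264.5108947753906), (25.761566162109375, 43.521549224853516), 11.778156280517578)
c2 221 zmed 0.0232 ((261.29791259765625, 274.32781982421875), (42.699981689453125, 26.31646728515625), 79.50518798828125)
scene gauge 984 zmed 0.0123 ((635.9677734375, -274.55181884765625), (105.33623504638672, 77.68053436279297), 53.321773529052734)
scene middle 1107 zmed 0.0158 ((513.9891967773438, -305.0726623535156), (87.57376098632812, 83.18109130859375), 5.297990798950195)
bench z -0.0026063554713652293
[[  -4   -7   -4   11   26   12   13   -4   -5    0   -2   -5   -5   -2   -3    8    7    4    9    1    7    6    1   -6   -6   -2   -4    2   -4    2   -2   -6]
 [  -4   -1   -1   32   28   27   27
[... 2035 characters left out ...]
6    8   14   14   22   25   22   15    2    0]
 [  -3   -3   -6    1   -1   -3   -2   -2    0   -6   -1   -3   -4   -5    2   -8   14    9   12   14   16   12   18   16   13   18   14   24   22   13   -5   -3]
 [  -2    2    0    1   -1   -2  -10   -4   -2   -3    0    1   -1   -3   -6   -2   -5   -3    3   12   13   15   18   13   18   14   15   23   20   15   -4   -5]
 [  -3   -5   -4   -8    1   -6   -3   -5    0    0    1   -5   -4   -7   -6   -4   -4   -2   -4   -2   -4   11    9    9   10   15    9   18   12   11   -3   -3]
 [  -8   -2   -4   -4   -2   -2   -3   -3    2   -5   -7   -5   -8   -1    0    1   -1   -3   -3    2    4    1   -3   -2   13   16   15   13   12    9    1   -3]]
```

View pics/stick_top.png

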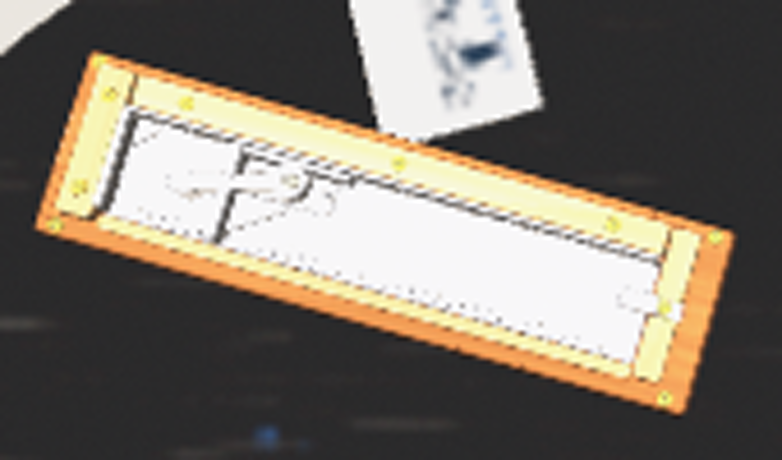

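View pics/stick_scene.png

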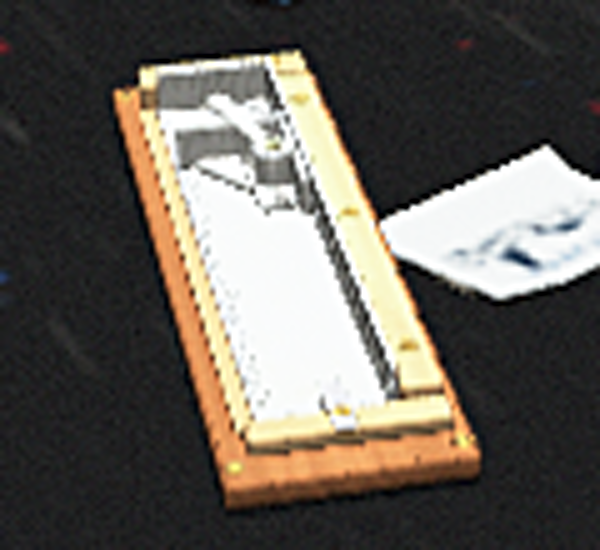

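Top crop: the head's inner face is the dark band at the left, the rail runs along the top, and the knee plate is the dark line at crop (240,155)–(218,240), i.e. full-image (217,214)–(212,232). Next I'll rectify the floor plane to metric scale from both cameras, averaging frames.

```bash
cat >> h.py <<'E'
def mean(n,k=6):
    fs=[manip.grab_frame(n) for _ in range(k)]; f=dict(fs[0]); f["color"]=np.mean([x["color"] for x in fs],0).astype(np.float32)
    f["range_z"]=np.median([x["range_z"] for x in fs],0); return f
def proj(f,X):
    p=(np.asarray(X,float)-f["origin"])@np.asarray(f["rotation"])
    return np.stack([f["fx"]*p[...,0]/-p[...,2]+f["cx"],f["fy"]*-p[...,1]/-p[...,2]+f["cy"]],-1)
def back(f,uv,z):
    uv=np.asarray(uv,float); d=np.stack([(uv[...,0]-f["cx"])/f["fx"],-(uv[...,1]-f["cy"])/f["fy"],-np.ones(uv.shape[:-1])],-1)@np.asarray(f["rotation"]).T
    o=np.asarray(f["origin"]); return o+d*((z-o[2])/d[...,2])[...,None]
def rect(f,o,th,xs,ys,z):
    """image over local grid (mm) of a frame at o with x axis at angle th"""
    X,Y=np.meshgrid(xs,ys); c,s=np.cos(th),np.sin(th); W=np.stack([o[0]+(c*X-s*Y)/1e3,o[1]+(s*X+c*Y)/1e3,np.full(X.shape,z)],-1)
    uv=proj(f,W).astype(np.float32); return cv2.remap(f["color"],uv[...,0],uv[...,1],cv2.INTER_CUBIC)
E
python3 - <<'E'
from h import *
import pickle
F={n:mean(n) for n in("top","scene")}; pickle.dump(F,open('F.pkl','wb'))
f=F["top"]
a,b=back(f,[[194.3,204.3],[308.5,236.1]],.014); th=np.arctan2(*(a-b)[[1,0]]); print(a,b,np.degrees(th))
xs=np.arange(-330,40,.5); ys=np.arange(-40,80,.5)
ims=[]
for n in F:
    im=rect(F[n],a,th,xs,ys,.014); 
    ims.append(im)
cv2.imwrite('pics/rect.png',np.clip(np.vstack(ims),0,255)[:,:,::-1])
# blocks: wood mask
for n,bx in (("top",[("gauge",(400,192,435,218)),("middle",(405,232,436,277))]),("scene",[("gauge",(415,298,462,335)),("middle",(345,320,408,368))])):
    f=F[n]
    for nm,(u0,v0,u1,v1) in bx:
        c=cv2.resize(f["color"][v0:v1,u0:u1],None,fx=8,fy=8,interpolation=cv2.INTER_CUBIC)
        h=cv2.cvtColor(np.clip(c,0,255).astype(np.uint8),cv2.COLOR_RGB2HSV); m=((h[...,1]>90)&(h[...,2]>(100))&(h[...,0]<25)).astype(np.uint8)
        if n=="scene" and nm=="gauge": cv2.imwrite('pics/gs.png',np.hstack([c[:,:,::-1],np.repeat(m[...,None]*255,3,2)]))
        cs,_=cv2.findContours(m,0,1); k=max(cs,key=cv2.contourArea)[:,0]; uv=(k+.5)/8-.5+[u0,v0]
        W=back(f,uv,.0165)[:,:2]*1000; r=cv2.minAreaRect(W.astype(np.float32)); print(n,nm,r)
E
```

```text
[0.62840298 0.28162157 0.014     ] [ 0.5506088 -0.0056795  0.014    ] 74.8490037028734
top gauge ((632.9485473632812, -277.33056640625), (34.19070816040039, 49.983253479003906), 2.4800186157226562)
top middle ((506.93572998046875, -282.0425720214844), (76.93846893310547, 36.48701477050781), 4.901217460632324)
scene gauge ((632.1578979492188, -279.6127624511719), (34.17144012451172, 50.601348876953125), 2.5062592029571533)
scene middle ((504.6033630371094, -285.42108154296875), (79.94206237792969, 41.43354797363281), 4.837903022766113)[ WARN:0@9.680] global loadsave.cpp:1063 imwrite_ Unsupported depth image for selected encoder is fallbacked to CV_8U.
```

View pics/rect.png

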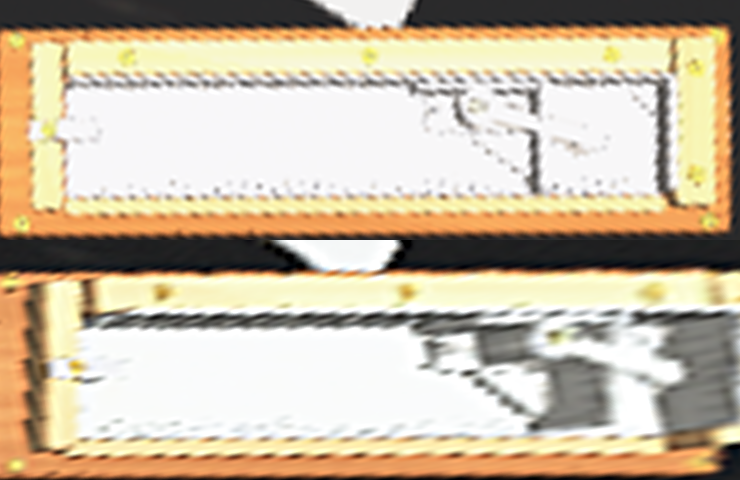

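The rectified views show the rail as horizontal dark bands (rows ~78 and ~320), the head's floor edge at col ~657 and the knee back at ~col 532 in the top view. I'll get these edges numerically.

```bash
cat > e.py <<'E'
from h import *
import pickle
F=pickle.load(open('F.pkl','rb')); o=np.array([.62840298,.28162157]); th=np.radians(74.849)
g=lambda n,xs,ys,z=.014: rect(F[n],o,th,xs,ys,z).mean(-1)
for n in F:
    print(n)
    for x0 in(-280,-200,-140):
        ys=np.arange(-8,8,1.); print(' rail @x',x0,g(n,np.arange(x0,x0+40,1.),ys).mean(1).round().astype(int))
    xs=np.arange(-12,10,1.)
    for y in(15,40): print(' head y',y,g(n,xs,np.arange(y,y+12,1.)).mean(0).round().astype(int))
    xs=np.arange(-75,-48,1.)
    print(' knee',g(n,xs,np.arange(43,52,1.)).mean(0).round().astype(int))
E
python3 e.py
```

```text
top
 rail @x -280 [226 231 234 225 203 192 206 219 202 165 151 177 218 245 252 250]
 rail @x -200 [237 239 237 223 206 204 215 209 172 136 145 190 233 251 252 249]
 rail @x -140 [238 240 236 220 206 209 217 203 174 166 189 211 205 184 178 195]
 head y 15 [248 248 248 248 248 247 243 238 233 221 182 123  79  68  84 117 163 211
 245 255 243 228]
 head y 40 [248 248 248 248 248 248 249 253 246 214 158 101  72  71  86 116 162 212
 245 254 243 232]
 knee [239 227 221 225 237 242 235 222 208 188 150 106  83 100 147 200 239 254
 252 249 248 247 246 247 249 248 248]
scene
 rail @x -280 [235 234 231 225 192 131  87  88 105 106 100 119 178 240 263 259]
 rail @x -200 [234 238 256 257 206 120  66  70  89  90  96 136 201 249 262 258]
 rail @x -140 [240 248 260 244 181  98  53  64  97 116 122 132 150 160 168 189]
 head y 15 [251 251 253 255 257 256 251 244 237 230 222 215 207 201 197 196 197 196
 193 188 179 168]
 head y 40 [256 256 257 260 264 266 263 252 234 211 186 161 138 121 110 107 109 115
 120 123 125 126]
 knee [226 211 197 188 184 185 190 197 202 204 202 199 195 191 185 175 163 151
 141 132 126 122 121 122 122 123 123]
```

```bash
cat >> h.py <<'E'
TH=np.radians(74.85); CX=np.array([np.cos(TH),np.sin(TH)]); CY=np.array([-np.sin(TH),np.cos(TH)]); C=np.array([.6257,.2804])
def st2w(x,y): return C+(CX*x+CY*y)/1e3
def goal(xy,z,yaw_y):
    """rows shift to put TCP at xy,z with tool y axis at yaw_y deg"""
    s=manip.state(); R=np.asarray(s["ee_rot"]); d=np.append(xy,z)-s["tcp_pos"]; a=np.degrees(np.arctan2(R[1,1],R[0,1]))
    t=-((yaw_y-a+180)%360-180); print('shift',(R.T@d).round(4),'turn',round(np.radians(t),4),'tcp',s["tcp_pos"].round(4),'z-axis',R[:,2].round(3),'t',s["time_s"])
def where():
    s=manip.state(); R=np.asarray(s["ee_rot"]); q=(s["tcp_pos"][:2]-C)*1e3; print('stick xy',(q@CX).round(2),(q@CY).round(2),'z',s["tcp_pos"][2].round(4),'F along,y,z',(s["force"][:2]@CX).round(2),(s["force"][:2]@CY).round(2),s["force"][2].round(2),'open',s["opening"],'grip',s["grip_force"],'yaw',np.degrees(np.arctan2(R[1,1],R[0,1])).round(2),'t',s["time_s"])
E
python3 - <<'E'
from h import *
import pickle
F=pickle.load(open('F.pkl','rb')); f=F["top"]
c=cv2.resize(f["color"][180:280,165:335],None,fx=8,fy=8,interpolation=cv2.INTER_CUBIC)
h=cv2.cvtColor(np.clip(c,0,255).astype(np.uint8),cv2.COLOR_RGB2HSV); m=((h[...,1]>70)&(h[...,2]>110)&(h[...,0]<35)).astype(np.uint8)
k=max(cv2.findContours(m,0,1)[0],key=cv2.contourArea)[:,0]; W=back(f,(k+.5)/8-.5+[165,180],.010)[:,:2]*1000
print(cv2.minAreaRect(W.astype(np.float32)))
q=(W/1e3-C)*1e3; L=np.stack([q@CX,q@CY],-1)
for side in(-1,1):
    pts=[]
    for x in np.arange(-290,0,5):
        s=L[abs(L[:,0]-x)<2.5]; pts.append((x,s[:,1].min() if side<0 else s[:,1].max()))
    pts=np.array(pts); print(np.degrees(np.arctan(np.polyfit(*pts.T,1)[0])),np.median(pts[:,1]))
goal(st2w(-25,54),.15,-105.15)
E
```

```text
((565.8877563476562, 145.5531005859375), (369.7988586425781, 105.21881866455078), 74.5923080444336)
-0.281077577697577 -29.621433645144684
-0.29917852148581103 74.92181357847076
shift [0.4649 0.1275 0.0708] turn -0.0284 tcp [0.1587 0.5266 0.2208] z-axis [-0.  0. -1.] t 0.7
```

```bash
sed -i 's/74.85); CX/74.57); CX/' h.py
python3 -m creep '[0.045,0.012,0.007,-0.003,0.093,0.025,0.014,-0.006,0.14,0.038,0.021,-0.009,0.186,0.051,0.028,-0.012,0.232,0.064,0.035,-0.015,0.28,0.077,0.042,-0.018,0.325,0.09,0.05,-0.021,0.372,0.102,0.056,-0.022,0.42,0.115,0.063,-0.023,0.465,0.1275,0.07,-0.023,0.465,0.1275,0.07,-0.023,0.465,0.1275,0.07,-0.023]' -1 40
python3 -c "
from h import *
goal(st2w(-27,54),.036,-105.43);where()"
```

```text
time_s: 2.2
tcp_pos: [0.567, 0.2703, 0.1506]
ee_rot: [[0.964, -0.267, -0.0], [-0.267, -0.964, 0.0], [-0.0, 0.0, -1.0]]
force: [-1.0, 0.3, 1.0]
opening: -0.0001
grip_force: 0.0
shift [-1.000e-04  1.700e-03  1.146e-01] turn -0.001 tcp [0.567  0.2703 0.1506] z-axis [-0.  0. -1.] t 2.2
stick xy -25.32 53.9 z 0.1506 F along,y,z 0.03 1.09 0.96 open -0.00013428470061707838 grip 0.0 yaw -105.49 t 2.2
```

```bash
python3 -m creep '[0,0.002,0.04,0,0,0.002,0.08,0,0,0.002,0.09,0,0,0.002,0.098,0,0,0.002,0.106,0,0,0.002,0.1145,0,0,0.002,0.1145,0]' -1
python3 -c "
from h import *
where()"
```

```text
time_s: 3.08
tcp_pos: [0.5663, 0.2682, 0.0359]
ee_rot: [[0.964, -0.267, -0.001], [-0.267, -0.964, -0.0], [-0.001, 0.001, -1.0]]
force: [-0.6, -0.8, 0.3]
opening: 0.0003
grip_force: 0.0
stick xy -27.57 53.97 z 0.0359 F along,y,z -0.9 0.41 0.32 open 0.00025481673287391145 grip 0.0 yaw -105.47 t 3.075
```

```bash
python3 -m creep '[0,0.005,0,0,0,0.009,0,0,0,0.012,0,0,0,0.015,0,0,0,0.018,0,0,0,0.022,0,0,0,0.028,0,0,0,0.034,0,0,0,0.04,0,0,0,0.047,0,0,0,0.054,0,0,0,0.061,0,0,0,0.068,0,0,0,0.075,0,0,0,0.082,0,0,0,0.089,0,0,0,0.096,0,0,0,0.102,0,0,0,0.105,0,0,0,0.107,0,0]' -1
python3 -m creep '[0,-0.008,0,0,0,-0.008,-0.05,0,0,-0.008,-0.1,0,0,-0.008,-0.13,0]' -1
python3 - <<'E'
from h import *
where(); goal(np.array([.6326,-.2780]),.09,-87.5)
f=snap("top"); v=f["color"][185:275,170:330]; cv2.imwrite('pics/s1.png',cv2.resize(v,None,fx=4.5,fy=4.5,interpolation=cv2.INTER_CUBIC)[:,:,::-1])
E
```

```text
time_s: 5.58
tcp_pos: [0.5381, 0.1651, 0.0363]
ee_rot: [[0.964, -0.267, 0.0], [-0.267, -0.964, 0.0], [0.0, -0.0, -1.0]]
force: [0.7, -0.4, 0.7]
opening: -0.0003
grip_force: 0.0
time_s: 6.08
tcp_pos: [0.5413, 0.174, 0.1693]
ee_rot: [[0.964, -0.266, 0.004], [-0.266, -0.964, 0.002], [0.003, -0.003, -1.0]]
force: [0.1, 0.8, -0.3]
opening: -0.0001
grip_force: 0.0
stick xy -125.04 53.05 z 0.1693 F along,y,z 0.83 0.1 -0.3 open -0.00011516976162760359 grip 0.0 yaw -105.42 t 6.075
shift [0.2079 0.4116 0.0789] turn -0.3127 tcp [0.5413 0.174  0.1693] z-axis [ 0.004  0.002 -1.   ] t 6.075
```

View pics/s1.png

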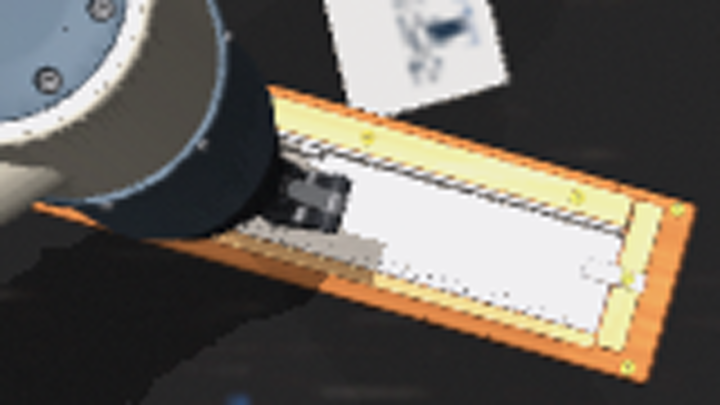

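The arm hides the knee, so I'll check it once the arm is over the block.

```bash
python3 -m creep '[0.02,0.04,0,-0.03,0.04,0.08,0,-0.06,0.06,0.12,0,-0.09,0.08,0.16,0,-0.12,0.1,0.2,0,-0.15,0.12,0.24,0,-0.18,0.14,0.28,0,-0.21,0.16,0.32,0.02,-0.24,0.18,0.36,0.04,-0.27,0.2,0.395,0.06,-0.3,0.208,0.4115,0.079,-0.3127,0.208,0.4115,0.079,-0.3127,0.208,0.4115,0.079,-0.3127]' 1
python3 - <<'E'
from h import *
goal(np.array([.6326,-.2780]),.0195,-87.5)
f=mean("top",3); f["color"]=np.clip(f["color"],0,255)
o=st2w(0,0); im=np.vstack([rect(f,o,TH,np.arange(-200,20,.5),np.arange(-15,70,.5),z) for z in(.014,.036)])
cv2.imwrite('pics/s2.png',np.clip(im,0,255).astype(np.uint8)[:,:,::-1])
print(rect(f,o,TH,np.arange(-172,-140,1.),np.arange(44,51,1.),.014).mean((0,2)).round().astype(int))
E
```

```text
time_s: 7.75
tcp_pos: [0.6316, -0.2785, 0.0878]
ee_rot: [[0.999, 0.043, 0.001], [0.043, -0.999, -0.0], [0.001, 0.0, -1.0]]
force: [-0.3, 0.6, 0.7]
opening: 0.0856
grip_force: 0.0
shift [ 0.001  -0.0005  0.0683] turn -0.0003 tcp [ 0.6316 -0.2785  0.0878] z-axis [ 0.001 -0.    -1.   ] t 7.75
[229 216 213 223 236 242 241 239 235 232 233 237 240 241 240 239 239 240
 240 240 240 240 240 240 240 240 240 240 238 232 228 230]
```

View pics/s2.png

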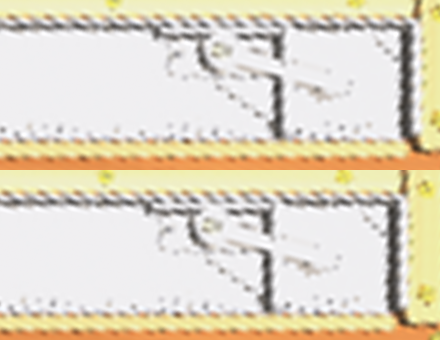

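The knee hasn't moved: its back is still at col 275, x≈-62.5. So the fingers missed it. I'll measure the real fingertip geometry from depth before going on.

```bash
python3 - <<'E'
from h import *
s=manip.state(); R=np.asarray(s["ee_rot"]); np.set_printoptions(suppress=True,linewidth=200)
for n in("scene","top"):
    f=mean(n,5); P=world(f).reshape(-1,3); q=(P-s["tcp_pos"])@R*1000
    q=q[(abs(q[:,0])<70)&(abs(q[:,1])<75)&(q[:,2]<60)&(q[:,2]>-70)&(P[:,2]>.03)]
    print(n,len(q))
    for a in range(-70,40,8):
        k=q[(q[:,2]>=a)&(q[:,2]<a+8)]
        if len(k)>3: print(a,len(k),'x',np.percentile(k[:,0],[3,50,97]).round(),'y',np.percentile(k[:,1],[3,97]).round())
E
```

```text
scene 644
-70 91 x [-13.  -9.   8.] y [-62.  58.]
-62 124 x [-11.  -6.  10.] y [-50.  57.]
-54 127 x [-11.  -6.  10.] y [-50.  56.]
-46 124 x [-11.  -6.  10.] y [-54.  57.]
-38 120 x [-11.  -6.  10.] y [-49.  56.]
-30 57 x [-11.  -5.   9.] y [-47.  49.]
top 20
-70 4 x [-14. -13. -12.] y [-51. -41.]
-46 6 x [-11. -10.  -7.] y [-50. -43.]
```

```bash
python3 -m creep '[0,0,0,0,0,0,0,0,0,0,0,0,0,0,0,0,0,0,0,0,0,0,0,0]' -1
cat > tip.py <<'E'
from h import *
s=manip.state(); R=np.asarray(s["ee_rot"]); print(s["tcp_pos"],s["opening"])
f=mean("scene",5); P=world(f).reshape(-1,3); q=(P-s["tcp_pos"])@R*1000
q=q[(abs(q[:,0])<60)&(abs(q[:,1])<60)&(q[:,2]<80)&(q[:,2]>-70)]
for a in range(-70,80,5):
    k=q[(q[:,2]>=a)&(q[:,2]<a+5)]
    if len(k)>3: print(a,len(k),'x',np.percentile(k[:,0],[3,50,97]).round(),'y',np.percentile(k[:,1],[3,97]).round())
pts=[[0,0,0],[0,0,.017],[0,0,-.025]]; print(proj(f,np.array(pts)@R.T+s["tcp_pos"]).round(1))
u,v=proj(f,s["tcp_pos"]).astype(int); a=f["color"][v-60:v+60,u-60:u+60]; cv2.imwrite('pics/tip.png',cv2.resize(np.clip(a*1.6,0,255).astype(np.uint8),None,fx=5,fy=5,interpolation=cv2.INTER_CUBIC)[:,:,::-1]); print(u,v)
E
python3 tip.py
```

```text
time_s: 9.15
tcp_pos: [0.631, -0.2791, 0.0873]
ee_rot: [[0.999, 0.043, 0.0], [0.043, -0.999, -0.0], [0.0, 0.0, -1.0]]
force: [0.3, 0.1, -0.8]
opening: 0.0001
grip_force: 0.0
[ 0.63102198 -0.27907267  0.08730093] 0.00011364765837996175
-70 113 x [-12. -11.  10.] y [-36.  38.]
-65 136 x [-13. -11.   9.] y [-31.  34.]
-60 82 x [-13. -11.   7.] y [-27.  31.]
-55 33 x [-14. -11.  -6.] y [-14.  15.]
-50 35 x [-11.  -9.  -4.] y [-6. 13.]
-45 42 x [-11.  -8.   2.] y [-13.  13.]
-40 58 x [-11.  -6.   6.] y [-12.  14.]
-35 46 x [-10.  -6.   6.] y [-13.  14.]
-30 52 x [-11.  -6.   5.] y [-12.  14.]
-25 46 x [-11.  -7.   7.] y [-10.  13.]
-20 34 x [-11.  -9.   4.] y [-11.  13.]
-15 14 x [-10.  -6.   5.] y [-1.  7.]
65 41 x [-13.  10.  17.] y [-24.  59.]
70 508 x [-20.   1.  57.] y [-49.  27.]
75 850 x [-57. -16.  53.] y [-55.  38.]
[[442.6 280.8]
 [441.4 289.3]
 [444.3 268. ]]
442 280
```

View pics/tip.png

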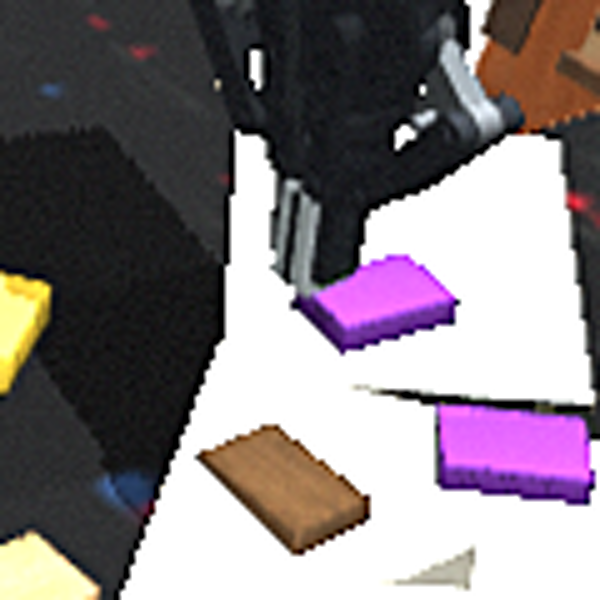

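Shut, the fingertips end about 12 mm behind the reported TCP (crop row ~285 against the TCP at row 300), and fully open about 25 mm behind. They are not 17 mm ahead as stated, so they passed over the knee. I'll work with measured tips and a touch check, and grasp the block first while the arm is here. The knee can wait until just before placing, so first I need to decide the order.

```bash
python3 -c "
from h import *
goal(st2w(-27,53),.045,-105.43)"
```

```text
shift [-0.04   -0.5498  0.0423] turn 0.3122 tcp [ 0.631  -0.2791  0.0873] z-axis [ 0. -0. -1.] t 9.4
```

```bash
python3 -m creep '[-0.004,-0.05,0,0.03,-0.007,-0.1,0,0.06,-0.011,-0.15,0,0.09,-0.015,-0.2,0,0.12,-0.018,-0.25,0,0.15,-0.022,-0.3,0,0.18,-0.026,-0.35,0,0.21,-0.029,-0.4,0,0.24,-0.033,-0.45,0,0.27,-0.037,-0.5,0.01,0.29,-0.04,-0.54,0.03,0.3122,-0.04,-0.5498,0.042,0.3122,-0.04,-0.5498,0.042,0.3122]' -1
python3 -c "
from h import *
goal(st2w(-27,53),.006,-105.43);where()"
```

```text
time_s: 11.02
tcp_pos: [0.5668, 0.2683, 0.0442]
ee_rot: [[0.964, -0.265, -0.002], [-0.265, -0.964, -0.002], [-0.001, 0.002, -1.0]]
force: [0.1, -0.4, -0.4]
opening: 0.0004
grip_force: 0.0
shift [ 0.0006 -0.0004  0.0382] turn 0.001 tcp [0.5668 0.2683 0.0442] z-axis [-0.002 -0.002 -1.   ] t 11.025
stick xy -27.35 53.59 z 0.0442 F along,y,z -0.39 -0.25 -0.44 open 0.00040062345482970414 grip 0.0 yaw -105.37 t 11.025
```

```bash
python3 -m creep '[0,0,0.012,0,0,0,0.024,0,0,0,0.03,0,0,0,0.034,0,0,0,0.036,0,0,0,0.036,0]' -1; python3 -m creep '[0,0,0.0015,0,0,0,0.0015,0]' -1|grep -E 'tcp|force'; python3 -m creep '[0,0,0.0015,0,0,0,0.0015,0]' -1 |grep -E 'tcp|force'
```

```text
time_s: 11.78
tcp_pos: [0.5675, 0.2685, 0.0094]
ee_rot: [[0.964, -0.266, 0.0], [-0.266, -0.964, 0.0], [0.0, -0.0, -1.0]]
force: [0.1, 0.6, 0.3]
opening: -0.0003
grip_force: 0.0
tcp_pos: [0.5675, 0.2685, 0.0078]
force: [-0.0, 0.7, -0.4]
grip_force: 0.0
tcp_pos: [0.5674, 0.2684, 0.0062]
force: [0.8, 0.0, -0.1]
grip_force: 0.0
```

```bash
python3 -m creep '[0,0.005,0,0,0,0.009,0,0,0,0.012,0,0,0,0.015,0,0,0,0.018,0,0,0,0.022,0,0,0,0.028,0,0,0,0.034,0,0,0,0.04,0,0,0,0.047,0,0]' -1
python3 -m creep '[0,0.007,0,0,0,0.014,0,0,0,0.021,0,0,0,0.028,0,0,0,0.035,0,0,0,0.042,0,0,0,0.049,0,0,0,0.056,0,0,0,0.06,0,0,0,0.062,0,0,0,0.063,0,0,0,0.063,0,0]' -1
python3 -m creep '[0,-0.006,0,0,0,-0.006,-0.04,0,0,-0.006,-0.09,0]' -1
python3 - <<'E'
from h import *
where(); goal(np.array([.6326,-.2780]),.05,-87.5)
E
```

```text
time_s: 13.52
tcp_pos: [0.5549, 0.2227, 0.0063]
ee_rot: [[0.964, -0.266, 0.0], [-0.266, -0.964, -0.0], [0.0, -0.0, -1.0]]
force: [0.5, 0.2, -0.5]
opening: -0.0
grip_force: 0.3
time_s: 15.02
tcp_pos: [0.5381, 0.1624, 0.0062]
ee_rot: [[0.964, -0.266, -0.0], [-0.266, -0.964, -0.0], [-0.0, 0.0, -1.0]]
force: [-0.0, 0.3, 0.9]
opening: 0.0001
grip_force: 0.0
time_s: 15.4
tcp_pos: [0.539, 0.1682, 0.0962]
ee_rot: [[0.964, -0.266, -0.003], [-0.266, -0.964, -0.002], [-0.002, 0.002, -1.0]]
force: [1.4, 1.3, -0.7]
opening: -0.0001
grip_force: 0.0
stick xy -131.26 53.73 z 0.0962 F along,y,z 1.6 -1.04 -0.69 open -9.286244160576516e-05 grip 0.0 yaw -105.41 t 15.4
shift [0.2089 0.4051 0.0467] turn -0.3126 tcp [0.539  0.1682 0.0962] z-axis [-0.003 -0.002 -1.   ] t 15.4
```

```bash
python3 -m creep '[0.02,0.04,0,-0.03,0.04,0.08,0,-0.06,0.06,0.12,0,-0.09,0.08,0.16,0,-0.12,0.1,0.2,0,-0.15,0.12,0.24,0,-0.18,0.14,0.28,0,-0.21,0.16,0.32,0.0,-0.24,0.18,0.36,0.01,-0.27,0.2,0.39,0.02,-0.3,0.209,0.405,0.035,-0.3126,0.209,0.405,0.045,-0.3126,0.209,0.405,0.045,-0.3126]' 0.46
python3 - <<'E'
from h import *
goal(np.array([.6326,-.2780]),.0,-87.5)
f=mean("top",3); o=st2w(0,0)
p=rect(f,o,TH,np.arange(-172,-40,1.),np.arange(44,51,1.),.014).mean((0,2)); print('knee back dark at',-172+p.argmin(),p.min())
s=manip.state(); R=np.asarray(s["ee_rot"]);f=mean("scene",5); P=world(f).reshape(-1,3); q=(P-s["tcp_pos"])@R*1000
q=q[(abs(q[:,0])<18)&(abs(q[:,1])<60)&(q[:,2]<20)&(q[:,2]>-50)&(abs(q[:,1])>20)]
for a in range(-50,20,4):
    k=q[(q[:,2]>=a)&(q[:,2]<a+4)]
    if len(k)>2: print(a,len(k),'x',np.percentile(k[:,0],[5,95]).round(),'y',np.percentile(k[:,1],[3,97]).round())
E
```

```text
time_s: 17.02
tcp_pos: [0.6328, -0.2764, 0.05]
ee_rot: [[0.999, 0.044, -0.003], [0.044, -0.999, 0.001], [-0.002, -0.001, -1.0]]
force: [1.0, 0.4, 0.5]
opening: 0.0625
grip_force: 0.0
shift [-0.0001  0.0016  0.05  ] turn 0.0001 tcp [ 0.6328 -0.2764  0.05  ] z-axis [-0.003  0.001 -1.   ] t 17.025
knee back dark at -155 105.40711
-50 51 x [-11.   7.] y [-41.  45.]
-46 61 x [-10.   9.] y [-43.  45.]
-42 60 x [-10.   8.] y [-38.  45.]
-38 58 x [-10.   7.] y [-41.  45.]
-34 55 x [-11.   8.] y [-38.  45.]
-30 54 x [-11.   9.] y [-43.  45.]
-26 48 x [-11.   9.] y [-36.  44.]
-22 31 x [-10.   7.] y [-36.  38.]
-18 13 x [-6.  7.] y [-32.  38.]
```

The knee now stands at about 150 mm opening. Descending onto the block with force checks.

```bash
python3 -m creep '[0,0.0016,0.02,0,0,0.0016,0.038,0,0,0.0016,0.046,0,0,0.0016,0.05,0,0,0.0016,0.054,0,0,0.0016,0.057,0,0,0.0016,0.057,0]' 0.46 |grep -E 'tcp|force'; python3 -m creep '[0,0,0.002,0,0,0,0.002,0]' |grep -E 'tcp|force';  python3 -m creep '[0,0,0.002,0,0,0,0.002,0]' |grep -E 'tcp|force'; python3 -m creep '[0,0,0.0015,0,0,0,0.0015,0]' |grep -E 'tcp|force'
```

```text
tcp_pos: [0.6336, -0.2794, -0.0057]
force: [-0.3, -0.6, 0.6]
grip_force: 0.0
tcp_pos: [0.6335, -0.2793, -0.0078]
force: [-0.7, 0.0, 0.1]
grip_force: 0.0
tcp_pos: [0.6334, -0.2793, -0.0099]
force: [-0.5, 1.1, -0.5]
grip_force: 0.0
tcp_pos: [0.6335, -0.2793, -0.0114]
force: [0.3, -0.6, 0.0]
grip_force: 0.0
```

```bash
python3 -m creep '[0,0,0,0,0,0,0,0,0,0,0,0,0,0,0,0,0,0,0,0,0,0,0,0]' -1 35; python3 -m creep '[0,0,-0.004,0,0,0,-0.02,0,0,0,-0.04,0,0,0,-0.06,0,0,0,-0.06,0,0,0,-0.06,0]' - 
python3 - <<'E'
from h import *
goal(st2w(-52,30),.04,-105.43); where()
s=manip.state(); R=np.asarray(s["ee_rot"]);
for n in("scene","top"):
    f=mean(n,5); P=world(f); h=cv2.cvtColor(np.clip(f["color"],0,255).astype(np.uint8),cv2.COLOR_RGB2HSV); q=(P-s["tcp_pos"])@R*1000
    m=(abs(q[...,0])<35)&(abs(q[...,1])<40)&(abs(q[...,2])<45)&(h[...,1]>90)&(h[...,0]<25)&(h[...,2]>50); k=q[m]; print(n,len(k))
    if len(k)>5: print(np.percentile(k,[3,50,97],axis=0).round(1).tolist())
E
```

```text
time_s: 19.8
tcp_pos: [0.6338, -0.2794, -0.011]
ee_rot: [[0.999, 0.043, 0.0], [0.043, -0.999, -0.0], [0.0, 0.0, -1.0]]
force: [0.0, 0.1, 2.5]
opening: 0.0493
grip_force: 38.1
time_s: 20.55
tcp_pos: [0.6332, -0.2791, 0.0484]
ee_rot: [[0.999, 0.043, -0.001], [0.043, -0.999, 0.001], [-0.0, -0.001, -1.0]]
force: [0.5, 0.1, -0.8]
opening: 0.0489
grip_force: 37.9
shift [-0.0279 -0.5191  0.0088] turn 0.3125 tcp [ 0.6332 -0.2791  0.0484] z-axis [-0.001  0.001 -1.   ] t 20.55
stick xy -537.37 -156.14 z 0.0484 F along,y,z 0.23 -0.41 -0.77 open 0.04887877714529119 grip 37.91074454784393 yaw -87.53 t 20.55
scene 413
[[-17.9, -22.1, -27.8], [-11.0, -1.0, -26.7], [11.8, 24.6, -17.0]]
top 68
[[-16.6, -22.7, -29.9], [-11.6, -6.8, -27.6], [-6.1, 10.9, -25.4]]
```

```bash
python3 -m creep '[-0.003,-0.045,-0.003,0.027,-0.005,-0.09,-0.006,0.054,-0.008,-0.135,-0.009,0.081,-0.01,-0.18,-0.012,0.108,-0.012,-0.225,-0.012,0.135,-0.015,-0.27,-0.012,0.162,-0.017,-0.315,-0.012,0.19,-0.019,-0.36,-0.012,0.217,-0.021,-0.405,-0.012,0.244,-0.023,-0.45,-0.012,0.271,-0.026,-0.49,-0.008,0.298,-0.028,-0.515,0,0.3125,-0.028,-0.519,0.007,0.3125,-0.028,-0.519,0.007,0.3125]'
python3 - <<'E'
from h import *
where(); goal(st2w(-50,24),.0055,-105.43)
f=mean("top",4); o=st2w(0,0)
cv2.imwrite('pics/held.png',np.clip(np.vstack([rect(f,o,TH,np.arange(-200,30,.35),np.arange(-30,80,.35),.04)]),0,255).astype(np.uint8)[:,:,::-1])
s=manip.state(); R=np.asarray(s["ee_rot"]); f=mean("scene",5); P=world(f); h=cv2.cvtColor(np.clip(f["color"],0,255).astype(np.uint8),cv2.COLOR_RGB2HSV); q=(P-s["tcp_pos"])@R*1000
m=(abs(q[...,0])<35)&(abs(q[...,1])<40)&(abs(q[...,2]+15)<17)&(h[...,1]>90)&(h[...,0]<18)&(h[...,2]>40); k=q[m]; print(len(k),np.percentile(k,[3,50,97],axis=0).round(1).tolist())
E
```

```text
time_s: 22.8
tcp_pos: [0.5827, 0.2374, 0.0411]
ee_rot: [[0.964, -0.266, -0.001], [-0.266, -0.964, -0.001], [-0.001, 0.001, -1.0]]
force: [0.4, -0.8, -0.5]
opening: 0.0492
grip_force: 37.9
stick xy -52.88 29.98 z 0.0411 F along,y,z -0.67 -0.64 -0.49 open 0.04922882637400509 grip 37.86617696285248 yaw -105.41 t 22.8
shift [ 0.006  -0.0029  0.0356] turn 0.0004 tcp [0.5827 0.2374 0.0411] z-axis [-0.001 -0.001 -1.   ] t 22.8
69 [[-17.3, -21.5, -28.1], [-12.7, 15.0, -27.0], [15.4, 25.1, -12.9]]
```

```bash
python3 -m creep '[0.003,-0.0015,0.01,0,0.006,-0.003,0.02,0,0.006,-0.003,0.027,0,0.006,-0.003,0.032,0,0.006,-0.003,0.0356,0,0.006,-0.003,0.0356,0]' |grep -E 'tcp|force'; python3 -m creep '[0.002,0,0,0,0.004,0,0,0,0.005,0,0,0,0.005,0,0,0]' |grep -E 'tcp|force';python3 -m creep '[0.001,0,0,0,0.001,0,0,0]' |grep -E 'tcp|force';python3 -m creep '[0.001,0,0,0,0.001,0,0,0]' |grep -E 'tcp|force'; python3 -c "
from h import *
where()"
```

```text
tcp_pos: [0.5896, 0.2392, 0.006]
force: [0.5, 0.1, -0.5]
grip_force: 37.9
tcp_pos: [0.5947, 0.2378, 0.0062]
force: [0.9, -0.5, -0.5]
grip_force: 37.9
tcp_pos: [0.5956, 0.2376, 0.0062]
force: [-0.2, -1.1, 0.0]
grip_force: 37.9
tcp_pos: [0.5961, 0.2374, 0.0061]
force: [-1.6, 0.6, 0.6]
grip_force: 38.0
stick xy -49.31 17.05 z 0.0061 F along,y,z 0.14 1.67 0.59 open 0.04931975908325838 grip 37.95575737953186 yaw -105.43 t 25.0
```

```bash
python3 -m creep '[-0.0005,0,0.001,0,-0.0005,0,0.002,0,-0.0005,0,0.002,0]' |grep -E 'tcp|force'; python3 -m creep '[0,0,0.001,0,0,0,0.001,0]' |grep -E 'tcp|force'; python3 -m creep '[0,0,0.001,0,0,0,0.001,0]' |grep -E 'tcp|force'
```

```text
tcp_pos: [0.596, 0.2374, 0.004]
force: [-0.0, -0.8, -0.8]
grip_force: 37.9
tcp_pos: [0.5961, 0.2375, 0.0032]
force: [0.2, -0.8, -0.2]
grip_force: 37.9
tcp_pos: [0.5961, 0.2375, 0.0032]
force: [-2.2, 0.2, 6.1]
grip_force: 38.5
```

```bash
python3 -m creep '[0,0,-0.0006,0,0.001,0,-0.0006,0,0.001,0,-0.0006,0]' |grep -E 'tcp|force'; python3 -m creep '[0.001,0,0,0,0.001,0,0,0]' |grep -E 'tcp|force'; python3 -c "
from h import *
where()"
```

```text
tcp_pos: [0.5962, 0.2375, 0.0031]
force: [-5.3, 1.6, 6.8]
grip_force: 38.6
tcp_pos: [0.5962, 0.2374, 0.0031]
force: [-8.9, 2.5, 8.3]
grip_force: 38.9
stick xy -49.26 17.03 z 0.0031 F along,y,z 0.1 9.21 8.34 open 0.04923711468148255 grip 38.87089490890503 yaw -105.42 t 26.5
```

```bash
python3 -m creep '[-0.0015,0,-0.0006,0,-0.0015,0,-0.0006,0]' - 20|grep -E 'force'; python3 -m creep '[0,0,0,0,0,0,0,0,0,0,0,0,0,0,0,0]' 0.36 |grep -E 'tcp|force|opening'; python3 -m creep '[0,0,-0.01,0,0,0,-0.03,0,0,0,-0.07,0,-0.05,0,-0.09,0,-0.1,0.04,-0.09,0,-0.14,0.08,-0.09,0,-0.14,0.1,-0.09,0,-0.14,0.1,-0.09,0]' -1
python3 - <<'E'
from h import *
where(); goal(st2w(-185,45.5),.04,-105.43)
o=st2w(0,0)
f=mean("top",4); im=[rect(f,o,TH,np.arange(-190,20,.35),np.arange(-15,70,.35),.0305)]
f=mean("scene",4); im.append(rect(f,o,TH,np.arange(-190,20,.35),np.arange(-15,70,.35),.0305))
cv2.imwrite('pics/laid.png',np.clip(np.vstack(im),0,255).astype(np.uint8)[:,:,::-1])
E
```

```text
force: [-3.1, 1.5, 1.4]
grip_force: 38.1
tcp_pos: [0.5966, 0.2373, 0.0034]
force: [0.9, 0.9, 0.1]
opening: 0.0581
grip_force: 0.0
time_s: 28.25
tcp_pos: [0.4352, 0.1777, 0.0946]
ee_rot: [[0.964, -0.266, 0.002], [-0.266, -0.964, 0.001], [0.001, -0.002, -1.0]]
force: [1.2, 0.3, -0.6]
opening: 0.0491
grip_force: 27.9
stick xy -149.73 156.33 z 0.0946 F along,y,z 0.59 -1.06 -0.62 open 0.04911530423293167 grip 27.91329860687256 yaw -105.44 t 28.25
shift [0.1108 0.0353 0.0547] turn -0.0003 tcp [0.4352 0.1777 0.0946] z-axis [ 0.002  0.001 -1.   ] t 28.25
```

View pics/laid.png

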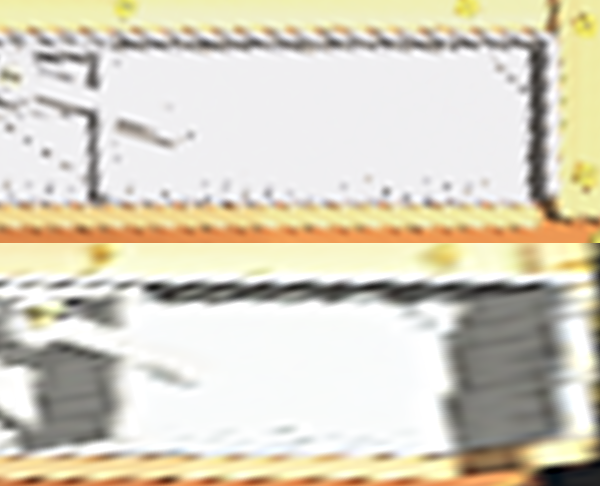

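The picture shows an empty floor. I commanded the shut while lifting, so the fingers re-gripped the block (opening 49 mm, grip 28 N). I'll measure how it hangs and lay it again.

```bash
python3 - <<'E'
from h import *
goal(st2w(-50,24),.045,-105.43)
s=manip.state(); R=np.asarray(s["ee_rot"]); 
for n in("scene","top"):
    f=mean(n,5); P=world(f); h=cv2.cvtColor(np.clip(f["color"],0,255).astype(np.uint8),cv2.COLOR_RGB2HSV); q=(P-s["tcp_pos"])@R*1000
    m=(abs(q[...,0])<35)&(abs(q[...,1])<40)&(abs(q[...,2]+10)<30)&(h[...,1]>90)&(h[...,0]<18)&(h[...,2]>40); k=q[m]; print(n,len(k))
    if len(k)>5: print(np.percentile(k,[3,50,97],axis=0).round(1).tolist())
    for x in(-14,-8,8):
      z=k[abs(k[:,0]-x)<4]; print(x,len(z),np.percentile(z[:,2],[10,50,90]).round(1) if len(z) else '')
E
```

```text
shift [ 0.1325 -0.0989  0.0481] turn 0.0001 tcp [0.4353 0.1785 0.0931] z-axis [-0. -0. -1.] t 28.65
scene 92
[[-16.6, -20.4, -24.0], [-11.3, 21.4, -22.6], [16.5, 25.7, -8.1]]
-14 53 [-23.9 -23.  -10.9]
-8 13 [-23.8 -23.3  -9.4]
8 3 [-11.6  -9.4  -6.1]
top 5
-14 3 [-24.8 -21.9 -21.6]
-8 0 
8 0
```

```bash
python3 -m creep '[0.03,-0.022,0,0,0.06,-0.044,0,0,0.09,-0.067,0.005,0,0.115,-0.085,0.02,0,0.13,-0.097,0.035,0,0.1325,-0.1,0.048,0,0.1325,-0.1,0.048,0]' - 35 | grep -E 'tcp|force'; python3 -m creep '[0,0,0.012,0,0,0,0.022,0,0,0,0.03,0,0,0,0.034,0,0,0,0.034,0]' | grep -E 'tcp|force'; python3 -m creep '[0.002,0,0,0,0.004,0,0.001,0,0.005,0,0.002,0,0.005,0,0.002,0]' | grep -E 'tcp|force'
python3 -c "
from h import *
where()"
```

```text
tcp_pos: [0.5881, 0.2388, 0.044]
force: [-0.1, -0.6, 0.6]
grip_force: 40.9
tcp_pos: [0.5891, 0.2393, 0.0112]
force: [-1.2, 0.6, 0.0]
grip_force: 40.9
tcp_pos: [0.5941, 0.2379, 0.0093]
force: [0.5, 0.5, -0.4]
grip_force: 40.9
stick xy -49.33 19.17 z 0.0093 F along,y,z 0.6 -0.39 -0.43 open 0.04871059137334983 grip 40.891621112823486 yaw -105.43 t 31.15
```

```bash
for i in 1 2 3; do python3 -m creep '[0.0003,0,0.001,0,0.0003,0,0.001,0]' | grep -E 'tcp|^force'; done; python3 -m creep '[0.001,0,0,0,0.002,0,0,0,0.0025,0,0,0,0.0025,0,0,0]' | grep -E 'tcp|^force'; python3 -c "
from h import *
where()"
```

```text
tcp_pos: [0.5943, 0.2379, 0.0083]
force: [-0.5, 0.3, 0.3]
tcp_pos: [0.5947, 0.2379, 0.0074]
force: [0.9, 0.5, -0.3]
tcp_pos: [0.5952, 0.2379, 0.0073]
force: [-1.4, -0.1, 5.5]
tcp_pos: [0.596, 0.2377, 0.0073]
force: [-7.8, 2.6, 9.8]
stick xy -49.05 17.26 z 0.0073 F along,y,z 0.46 8.24 9.85 open 0.04906214183795043 grip 41.86063349246979 yaw -105.41 t 32.4
```

```bash
python3 -m creep '[-0.001,0,-0.0008,0,-0.001,0,-0.0008,0]' |grep -E 'force'; python3 -m creep '[0,0,0,0,0,0,0,0,0,0,0,0,0,0,0,0,0,0,0,0]' 0.36 |grep -E 'tcp|force|opening'; python3 -m creep '[0,0,-0.004,0,0,0,-0.01,0,0,0,-0.03,0,0,0,-0.07,0,-0.05,0.01,-0.09,0,-0.1,0.04,-0.09,0,-0.14,0.08,-0.09,0,-0.14,0.1,-0.09,0]'
python3 - <<'E'
from h import *
where(); goal(st2w(-185,45.5),.05,-105.43)
o=st2w(0,0)
f=mean("top",4); im=[rect(f,o,TH,np.arange(-190,20,.35),np.arange(-15,70,.35),.0305)]
h=cv2.cvtColor(np.clip(im[0],0,255).astype(np.uint8),cv2.COLOR_RGB2HSV); m=((h[...,1]>70)&(h[...,0]<22)).astype(np.uint8); m[:25]=0; m[195:]=0; m[:,530:]=0
m=cv2.morphologyEx(m,cv2.MORPH_OPEN,np.ones((9,9))); k=max(cv2.findContours(m,0,1)[0],key=cv2.contourArea)
r=cv2.minAreaRect(k); print('block',np.array(r[0])*.35+[-190,-15],np.array(r[1])*.35,r[2])
f=mean("scene",4); im.append(rect(f,o,TH,np.arange(-190,20,.35),np.arange(-15,70,.35),.0305))
cv2.imwrite('pics/laid2.png',np.clip(np.vstack(im),0,255).astype(np.uint8)[:,:,::-1])
E
```

```text
force: [-4.6, 1.6, 3.0]
grip_force: 41.4
tcp_pos: [0.5964, 0.2373, 0.0071]
force: [0.3, -0.1, -0.6]
opening: 0.058
grip_force: 0.0
time_s: 34.28
tcp_pos: [0.4321, 0.177, 0.0979]
ee_rot: [[0.964, -0.264, -0.0], [-0.264, -0.964, 0.001], [-0.0, -0.0, -1.0]]
force: [0.9, 0.9, 0.7]
opening: 0.0583
grip_force: 0.0
stick xy -151.18 159.15 z 0.0979 F along,y,z 1.11 -0.66 0.73 open 0.05827996066241592 grip 0.0 yaw -105.32 t 34.275
shift [0.1136 0.0341 0.0478] turn 0.0019 tcp [0.4321 0.177  0.0979] z-axis [-0.     0.001 -1.   ] t 34.275
block [-50.70002136  17.37499466] [51.79998932 34.64999466] -0.0
```

Block laid square: measured centre (-50.7, 17.4), angle 0. Now I go behind the knee with shut fingers.

```bash
python3 -m creep '[0,0.02,0,0,0,0.034,0,0,0.03,0.034,0,0,0.06,0.034,0.01,0,0.09,0.034,0.02,0,0.11,0.034,0.03,0,0.1136,0.034,0.045,0.002,0.1136,0.034,0.048,0.002,0.1136,0.034,0.048,0.002]' -1 40
python3 -c "
from h import *
where(); goal(st2w(-185,45.5),.007,-105.43)"
```

```text
time_s: 35.8
tcp_pos: [0.5346, 0.1152, 0.0492]
ee_rot: [[0.964, -0.268, -0.0], [-0.268, -0.964, -0.0], [-0.0, 0.0, -1.0]]
force: [0.7, 0.3, 0.6]
opening: 0.0001
grip_force: 0.0
stick xy -183.52 43.87 z 0.0492 F along,y,z 0.44 -0.64 0.62 open 6.730961997933015e-05 grip 0.0 yaw -105.52 t 35.8
shift [-0.0016  0.0015  0.0422] turn -0.0015 tcp [0.5346 0.1152 0.0492] z-axis [-0. -0. -1.] t 35.8
```

```bash
python3 -m creep '[-0.0016,0.0015,0.015,-0.001,-0.0016,0.0015,0.03,-0.0015,-0.0016,0.0015,0.036,-0.0015,-0.0016,0.0015,0.039,-0.0015,-0.0016,0.0015,0.0422,-0.0015,-0.0016,0.0015,0.0422,-0.0015]' -1 |grep -E 'tcp|^force'
python3 -m creep '[0,-0.005,0,0,0,-0.01,0,0,0,-0.013,0,0,0,-0.016,0,0,0,-0.019,0,0,0,-0.024,0,0,0,-0.03,0,0,0,-0.037,0,0,0,-0.044,0,0,0,-0.05,0,0,0,-0.056,0,0,0,-0.062,0,0,0,-0.068,0,0,0,-0.074,0,0,0,-0.079,0,0,0,-0.083,0,0,0,-0.085,0,0]' |grep -E 'tcp|^force'
python3 -c "
from h import *
where()"
```

```text
tcp_pos: [0.5334, 0.1142, 0.007]
force: [-0.3, 0.5, 1.0]
tcp_pos: [0.556, 0.1964, 0.0069]
force: [-0.1, -1.5, 1.1]
stick xy -99.54 44.81 z 0.0069 F along,y,z -1.46 -0.33 1.07 open 4.932798478615222e-05 grip 0.26718752458691597 yaw -105.45 t 38.675
```

```bash
python3 -m creep '[0,-0.0015,0,0,0,-0.003,0,0,0,-0.0045,0,0,0,-0.006,0,0,0,-0.0075,0,0,0,-0.009,0,0,0,-0.0105,0,0,0,-0.012,0,0,0,-0.0135,0,0,0,-0.015,0,0,0,-0.0165,0,0,0,-0.018,0,0,0,-0.0195,0,0,0,-0.021,0,0,0,-0.022,0,0,0,-0.022,0,0]' |grep -E 'tcp|^force'
python3 - <<'E'
from h import *
where(); o=st2w(0,0)
f=mean("scene",4); im=rect(f,o,TH,np.arange(-190,20,.35),np.arange(-15,70,.35),.0305)
h=cv2.cvtColor(np.clip(im,0,255).astype(np.uint8),cv2.COLOR_RGB2HSV); m=((h[...,1]>70)&(h[...,0]<22)).astype(np.uint8); m[:35]=0; m[185:]=0; m[:,530:]=0
m=cv2.morphologyEx(m,cv2.MORPH_OPEN,np.ones((9,9))); k=max(cv2.findContours(m,0,1)[0],key=cv2.contourArea)
r=cv2.minAreaRect(k); print('block',np.array(r[0])*.35+[-190,-15],np.array(r[1])*.35,r[2])
E
```

```text
tcp_pos: [0.562, 0.2175, 0.007]
force: [-0.3, -0.2, 0.3]
stick xy -77.59 44.68 z 0.007 F along,y,z -0.23 0.23 0.27 open 9.932737334954265e-05 grip 0.11404193937778473 yaw -105.45 t 40.675
block [-27.86175232  10.60224686] [20.82299194 38.59350014] 89.20427703857422
```

```bash
python3 -m creep '[0,-0.001,0,0,0,-0.002,0,0,0,-0.003,0,0,0,-0.004,0,0,0,-0.005,0,0,0,-0.005,0,0]' |grep -E 'tcp|^force'
for i in 1 2 3 4; do python3 -m creep '[0,-0.0005,0,0,0,-0.001,0,0,0,-0.001,0,0]' |grep -E 'tcp|^force'; done
```

```text
tcp_pos: [0.5632, 0.2223, 0.0069]
force: [0.2, 0.4, -0.2]
tcp_pos: [0.5634, 0.2232, 0.0069]
force: [0.6, -0.8, 0.8]
tcp_pos: [0.5637, 0.2242, 0.0069]
force: [-0.4, -0.1, -0.3]
tcp_pos: [0.5638, 0.2247, 0.0069]
force: [-0.8, -2.9, 1.1]
tcp_pos: [0.5638, 0.2247, 0.0069]
force: [-1.9, -6.4, 2.1]
```

```bash
python3 -m creep '[0,-0.0005,0,0,0,-0.0009,0,0,0,-0.0009,0,0,0,-0.0009,0,0]' |grep -E 'tcp|^force'
python3 - <<'E'
from h import *
F=[]
for i in range(6):
    f=manip.grab_frame("top" if i%2 else "scene"); s=manip.state(); F.append([s["force"][:2]@CX,s["force"][:2]@CY,s["force"][2]])
print(np.mean(F,0).round(2),np.std(F,0).round(2)); where()
o=st2w(0,0); g=[np.arange(-120,20,.25),np.arange(-15,70,.25)]
im=[rect(mean(n,4),o,TH,*g,.0305) for n in("top","scene")]
cv2.imwrite('pics/fin.png',np.clip(np.vstack(im),0,255).astype(np.uint8)[:,:,::-1])
E
```

```text
tcp_pos: [0.5638, 0.2247, 0.0069]
force: [-1.6, -7.9, 3.8]
[-7.66 -0.73  3.8 ] [0.37 0.37 0.54]
stick xy -70.1 44.88 z 0.0069 F along,y,z -8.12 -0.33 4.22 open -0.00019143403941858082 grip 4.236892014741898 yaw -105.47 t 43.925
```

View pics/fin.png

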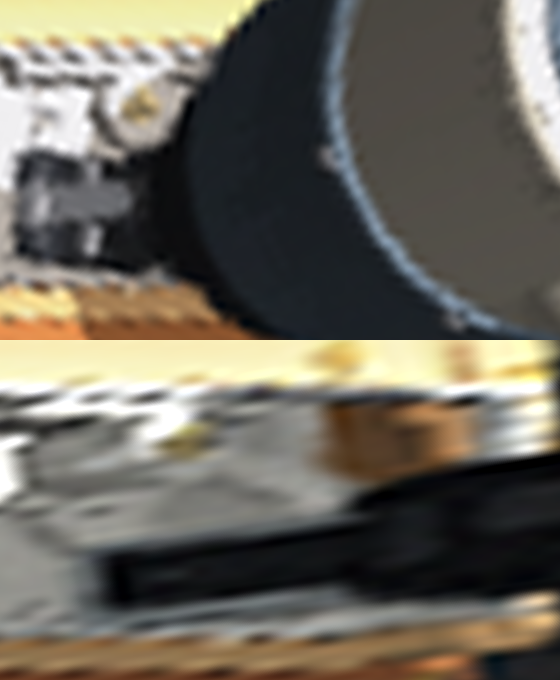

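The last view shows the block (brown, cols 325–470) against the rail and up to the head. The knee is tight at about 51 mm with a 7.7 N push, so I'll trim towards 10 N.

```bash
cat > fm.py <<'E'
from h import *
F=[]
for i in range(8):
    manip.grab_frame("top"); s=manip.state(); F.append([s["force"][:2]@CX,s["force"][:2]@CY,s["force"][2]])
print(np.mean(F,0).round(2),np.std(F,0).round(2)); where()
E
python3 -m creep '[0,-0.0005,0,0,0,-0.001,0,0,0,-0.001,0,0,0,-0.001,0,0]' |grep -E 'tcp|^force'; python3 fm.py
```

```text
tcp_pos: [0.5637, 0.2248, 0.0069]
force: [-1.9, -11.5, 4.3]
[-10.92  -0.85   4.38] [0.36 0.31 0.44]
stick xy -70.05 44.94 z 0.0069 F along,y,z -10.77 -1.37 3.79 open 0.00018905793362856434 grip 5.530351549386978 yaw -105.47 t 45.225
```

```bash
python3 -m creep '[0,0.0002,0,0,0,0.0002,0,0,0,0.0002,0,0,0,0.0002,0,0]' |grep -E '^force'; python3 fm.py
```

```text
force: [-1.9, -10.6, 3.9]
[-10.35  -0.46   4.15] [0.22 0.46 0.62]
stick xy -70.06 44.92 z 0.0069 F along,y,z -10.67 -0.95 3.86 open -0.00013787354750359446 grip 5.272983759641647 yaw -105.47 t 46.125
```

```bash
python3 -c "
from plant import manip
print(manip.sign_off())"
```

```text
the job is handed in; nothing more can be done
None
```

The shortest block lies flat in the stick against the back rail, tight between knee and head at about a 50 mm opening, and I handed the job in at about 46 s with the arm still pushing the knee at about 10.3 N; squareness was measured (0°) only when it was laid, and after the knee closed the arm hid most of it.

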